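# Push the drill case home and latch the bench cabinet

### The job

The small steel cabinet on the garage bench has been left open with the grey drill case sticking out of it. Slide the case in until it is fully home against the cabinet's back wall, then push the door shut until its sprung latch snaps in and the door stays closed by itself. Push steadily: do not slam the door or force it, and leave the other things where they are.

Things in the scene. Friction and masses are not known exactly. Their poses are not given: they have to be found in the camera images.
- cabinet: Black steel cabinet fixed to the bench, 240 mm wide (y), 180 deep (x), 200 high; origin under its centre. Its open front looks along its own -x and lies at x = -90 mm; inside, the back wall is at x = +84 mm, the side walls at y = +-114, floor 12 mm and roof 194 mm above the bench. Door hinge on the -y side, latch striker on the +y side wall. An oil tin stands inside near the hinge.
- door (a joint): Door angle about its upright hinge: 0 is about closed, growing as it swings out (1.57 = square to the front). Black panel 228 mm wide, 190 high (top 201 mm above the bench), 12 thick, 0.7 kg; thin sheet that dents if pushed with over 22 N. A light hinge spring (about 0.5 N at the free edge when closed) swings it open again whenever it is let go unlatched.
- door_hinge (a point): Point on the hinge line, 160 mm above the bench; the hinge line is upright at x = -101, y = -114 mm in the cabinet's frame. The axes turn with the door: y runs from the hinge to the free edge, x from the door's outer face to its inner face, z up. The panel is centred on this line: its outer face is at x = -6 mm.
- door_press (a point): The place to press, above the latch: on the door's outer face, 205 mm from the hinge line (25 mm from the free edge), 160 mm above the bench, moving with the door. Its x axis points into the door, y to the free edge, z up. Below it on the outer face: a thumb slide 5 mm proud at 108 to 122 mm height and a pull handle 22 mm out at 40 to 90 mm height.
- latch (a point): Sprung tongue of the door's latch, 115 mm up, 212 mm from the hinge line. Its slope meets the striker some 14 mm before closed; pressed slowly (10 mm/s) it takes up to 14 N, more if faster, falling away as the tongue snaps in. Within 1 mm more a rubber buffer stops the door hard. It all sits on slotted screws, 5.5 mm deeper to 7.5 mm shallower than angle 0: only feel tells.
- case_center (a point): Centre (half-way up) of the grey plastic drill case, 150 mm deep (x), 100 wide (y), 60 high, 0.3 to 0.65 kg, standing on the cabinet's floor (top 72 mm above the bench) and sticking out of the front with its -x face. Fully home it touches the back wall: centre at x = +9 mm in the cabinet's frame, outer face 24 mm behind the cabinet's front.

How it is judged:
On the way:
1. the drill case is home against the back wall (within 5 mm) while the door is still open (x of case_center in the frame of cabinet above 0.004 m and value of joint door above 0.5 rad), for 0.2 s.
At the end, for the whole second after the job is handed in: The door stays closed by its latch, untouched, within 0.05 rad (about 11 mm at its free edge; unlatched it would swing wide open), and the drill case stands in the cabinet within 5 mm of the back wall (x of case_center in the frame of cabinet above 0.004 m and value of joint door below 0.05 rad and contact force between each of the arm, the fingers and door below 0.1 N).
It fails at once if the door is pushed with more than 22 N (contact force between any of the fingers, the arm and door above 22 N).
It fails at once if the door is slammed: it comes home faster than 1.5 rad/s (value of joint door below 0.1 rad and velocity of joint door below -1.5 rad/s).
It fails at once if the case is pushed with more than 30 N (contact force between any of the fingers, the arm and case above 30 N).
It fails at once if the oil tin, screw jar, screwdriver or tape measure is moved more than 30 mm (distance of any of oil_tin, screw_jar, driver, tape from where it was at the start of the episode above 0.03 m).
It also fails if it takes over 69 s, if anything falls off the work surface, if the arm or the gripper's body presses on something with over 40 N, if the wrist force passes 120 N, or if a joint passes its speed limit or range.

### The arm

A 7-joint arm with a two-finger parallel gripper is mounted at the origin on the work surface. World frame = base frame: x ahead of the robot, y to its left, z up, the work surface at z = 0. Lengths are in m, angles in rad, forces in N, time in s.
With the tool pointing down it reaches from about 0.4 to 0.875 m from the base axis. Payload 19.3 kg.
Tool frame: the origin (TCP) lies midway between the tips of the shut fingers; the grasp point (between the pads) lies 19 mm behind it; z points along the fingers, y is the line along which they close (so a half turn about z gives the same grasp; the last joint's range is limited). The gripper opens to 85 mm and grips with 20 to 120 N. Pads are 22 mm wide; open, the fingers measure 114 mm over their backs; the gripper's body (76 mm by 85 mm) begins 54 mm behind the grasp point. The pads swing forward as they close: fully open they stand 13 mm farther back than shut.
Start: joints at [-1.248, 0.521, -0.036, 1.599, 0.021, 1.021, -0.113], TCP at [0.239, 0.577, 0.231] pointing down, gripper open.
Joint ranges: [-2.91, 2.91], [-0.3, 2.13], [-1.5, 1.42], [0.17, 2.43], [-1.26, 4.41], [0.16, 1.93], [-2.52, 2.52]. Speed limits (rad/s): [1.89, 1.89, 2.39, 2.39, 3.01, 3.01, 3.01].

### API

Orientations are given as [roll, pitch, yaw] about the fixed x, y, z axes, in that order (R = Rz(yaw) Ry(pitch) Rx(roll)).
In Python, from workcell import * gives the robot as it stands. The module is installed in compiled form; this text tells all that it offers.
- The arm moves only by the tool play_rows, never from a script. Its argument "deltas" is a list of rows, each a list of 7 numbers: the shift along the tool's x, y, z in units of 500 mm (1.0 is 500 mm), then the turn, a rotation vector about the tool's x, y, z in units of 120 degrees (1.0 is 120 degrees), then the closure, from 0 (fully open) to 1 (shut). A call has 1 to 10 rows; each row is the pose to reach, as a shift and turn from the pose commanded when the call began, along the tool's axes at that moment; what a row does not reach only later rows make up. A row lasts 1/10 s, in which the tool goes at most 50 mm and 8.59 degrees, less where a joint would pass 70% of its speed; a pose out of reach is approached as far as the arm can. A call with a number of a shift or a turn outside -1 to 1 is refused whole. A call with a gripper value outside its range is refused whole. The fingers move at their own pace and stop on an object; "newtons" is the grip in N (left out, the last holds). Time passes only in rows, so rows that repeat a pose let the fingers close. It gives the time, the measured TCP pose, the force, the opening and the grip force at its end, in the units of the state.
- observe(): the state, without advancing time (a new reading comes with each control period).
- grab_frame(name): name is "scene" or "top" or "wrist"; returns the picture (400x640x3 uint8, red, green, blue); there is no depth.
- get_calibration(name): a dict with "fovy" (degrees; the focal length in pixels is half the picture's height over the tangent of half this angle, whatever the lens; pixels are square), "cx", "cy" (the principal point, pixels), "xyz" and "rotation" of the camera in the world. Camera axes: x right, y down, z forward; pixel columns grow to the right and rows downward; lengths in m; the calibration is good to about 2 mm. A picture is of the moment at which its call begins: read the wrist's pose just before it. get_calibration takes no time and is no camera call; for the wrist camera it gives the pose at the moment of the call.
- job_done(): hands the job in; it is judged then, once.
The state is a dict: "clock": time; "qpos": joint angles; "qd": joint speeds; "joint_efforts": joint torques, N m; "position": TCP position; "tool_rot": TCP orientation; "force": force on the tool from outside, world axes, zero at the start; "moment": the same for the moment, N m; "grip_width": finger opening in m; "finger_force": force on a finger pad.
Only numpy, scipy, OpenCV 4.12 (cv2) and the standard library are available. Lean on these libraries where they do the work, as an engineer would, in place of code of your own. Each camera call takes 0.05 s, during which the arm holds its last target. There are 200 camera calls.

## Working session

There is one attempt and no reset: what is moved stays moved. The work goes in short steps, Python scripts to look and compute and a tool call to move; the robot and the scene stay as the last step left them, time stands still between calls to the robot, and variables do not carry over. Pictures are saved under pics/ and viewed, at most 10 in all, crops included, and the job is handed in when it is done.

Besides the shell and the picture viewer there is one more tool, called after "Request:" as name([rows], argument=value, ...), one row to a line, values as JSON. play_rows: Moves the arm, as the interface text tells. Its arguments: {"type":"object","properties":{"deltas":{"type":"array"},"newtons":{"type":"number"}},"required":["deltas"]}

```bash
mkdir -p pics; python3 - <<'E'
from workcell import *
import cv2
s=observe();print({k:s[k] for k in s})
for n in("scene","top"):
    print(n,get_calibration(n)); cv2.imwrite(f"pics/{n}0.png",grab_frame(n)[:,:,::-1])
E
```

```text
{'clock': 0.0, 'qpos': array([-1.24824704,  0.52202762, -0.03633276,  1.59997356,  0.0212003 ,
        1.02110829, -0.11281317]), 'qd': array([-3.45766592e-05,  2.86988654e-04,  5.61925454e-04,  1.65448702e-04,
       -9.48223410e-04, -6.24873418e-04,  6.76550506e-04]), 'joint_efforts': array([ 4.26989072e-04, -9.27107978e+01,  1.98019713e+00, -3.69934380e+01,
        1.78370951e-02,  8.31448036e-03,  4.57472652e-06]), 'position': array([0.23911187, 0.57709889, 0.23072953]), 'tool_rot': array([-3.14046353e+00,  7.80018915e-05,  2.74882445e+00]), 'force': array([-0.38807213,  0.40799099, -0.46113382]), 'moment': array([-0.02875621, -0.00632865,  0.03738843]), 'finger_force': 0.0, 'grip_width': 0.08567342829455964}
scene {'fovy': 46.37552059005371, 'cx': 312.916764461838, 'cy': 195.2707000618215, 'xyz': array([0.7446933 , 0.02202534, 0.77847742]), 'rotation': array([-2.85620219,  0.0050867 ,  2.24474185])}
top {'fovy': 46.816415923250574, 'cx': 315.1230519179914, 'cy': 203.96218594957472, 'xyz': array([ 0.45975033, -0.08528142,  0.84721516]), 'rotation': array([-2.97702135, -0.01631252, -1.54839123])}
```

View pics/scene0.png

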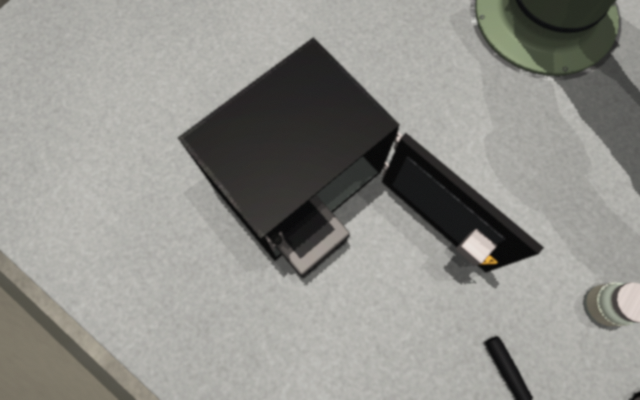

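View pics/top0.png

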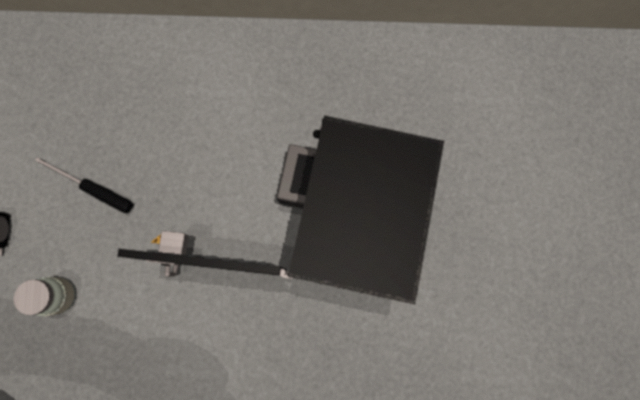

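The scene view shows the cabinet with the case sticking out at about (315,240), and the door open to the right. In the top view the roof corners are at (323,117), (442,141), (415,302) and (290,277). The door top runs from (285,270) to (119,253), and the case's front edge from (287,147) to (278,203).

```bash
cat > h.py <<'E'
from workcell import *
import numpy as np, cv2
from scipy.spatial.transform import Rotation as R
def ray(n,px,z,c=None):
    c=c or get_calibration(n); f=200/np.tan(np.radians(c["fovy"]/2))
    px=np.atleast_2d(px).astype(float)
    d=np.c_[(px[:,0]-c["cx"])/f,(px[:,1]-c["cy"])/f,np.ones(len(px))]
    d=R.from_euler("xyz",c["rotation"]).apply(d)
    return c["xyz"]+d*((z-c["xyz"][2])/d[:,2])[:,None]
E
python3 - <<'E'
from h import *
np.set_printoptions(precision=4,suppress=True)
r=ray("top",[[323,117],[442,141],[415,302],[290,277]],.2);print(r[:,:2])
r2=ray("scene",[[181,138],[314,39],[398,127],[263,237]],.2);print(r2[:,:2])
for q in (r,r2):
  print([np.linalg.norm(q[i]-q[(i+1)%4]) for i in range(4)],q.mean(0))
d=ray("top",[[285,267],[119,249],[119,257]],.201);print("door",d[:,:2]); print("doors",ray("scene",[[403,136],[541,247]],.201)[:,:2])
print("case",ray("top",[[289,147],[280,200]],.072)[:,:2],ray("scene",[[347,235],[302,272]],.072)[:,:2])
im=cv2.imread("pics/top0.png"); cv2.imwrite("pics/top0c.png",cv2.resize(im[90:320,100:460],None,fx=2.2,fy=2.2,interpolation=2))
E
```

```text
[[ 0.697  -0.1021]
 [ 0.6653 -0.2765]
 [ 0.4341 -0.234 ]
 [ 0.4642 -0.061 ]]
[[ 0.6616 -0.2746]
 [ 0.4307 -0.2305]
 [ 0.4676 -0.0563]
 [ 0.6958 -0.1012]]
[np.float64(0.17732477727052026), np.float64(0.23502968292840817), np.float64(0.17558150333854014), np.float64(0.2363626707743286)] [ 0.5652 -0.1684  0.2   ]
[np.float64(0.2350086469088909), np.float64(0.1780166795656432), np.float64(0.23263808955161064), np.float64(0.17676240204573168)] [ 0.5639 -0.1657  0.2   ]
door [[ 0.4777 -0.0537]
 [ 0.4972  0.1769]
 [ 0.4862  0.1759]]
doors [[ 0.4745 -0.0433]
 [ 0.4897  0.1781]]
case [[ 0.6878 -0.0475]
 [ 0.5941 -0.0351]] [[ 0.6021 -0.0294]
 [ 0.6892 -0.0479]]
```

View pics/top0c.png

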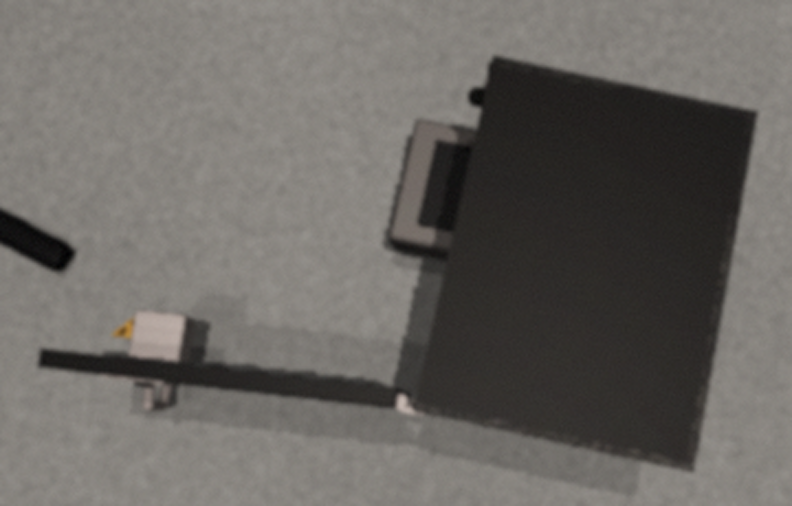

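```bash
cat >> h.py <<'E'
np.set_printoptions(precision=4,suppress=True)
th=np.radians(-100.3); C=np.array([.5645,-.167,0]); RC=R.from_euler("z",th)
def cab(p): return C+RC.apply(p)          # cabinet -> world
def tool(tilt,psi=0):                      # tool y along cabinet -x, z tilted from down toward cabinet +x (turned psi about z)
    a=np.radians(tilt); x=np.array([0,-1.,0]); z=np.array([np.sin(a),0,-np.cos(a)])
    return R.from_euler("z",psi,degrees=True)*RC*R.from_matrix(np.c_[x,np.cross(z,x),z])
def delta(p,r):
    s=observe(); r0=R.from_euler("xyz",s["tool_rot"])
    print("at",s["position"],"F",s["force"],"t",s["clock"],"q",s["qpos"])
    print("delta",np.r_[r0.inv().apply(np.array(p)-s["position"])/.5,(r0.inv()*r).as_rotvec()/np.radians(120)])
E
python3 - <<'E'
from h import *
delta([.65,.1,.3],tool(0)); print(tool(0).as_matrix())
delta([.45,.35,.3],tool(0))
print(ray("top",[[50,297],[132,208],[80,185]],.03)[:,:2])
E
```

```text
at [0.2392 0.5771 0.2308] F [ 0.3622 -0.2467 -0.2278] t 0.1 q [-1.2482  0.522  -0.0363  1.5999  0.0212  1.0211 -0.1128]
delta [-1.1244 -0.5671 -0.1378 -0.0005 -0.     -0.1017]
[[-0.9839  0.1788 -0.    ]
 [ 0.1788  0.9839  0.    ]
 [ 0.     -0.     -1.    ]]
at [0.2392 0.5771 0.2308] F [ 0.3622 -0.2467 -0.2278] t 0.1 q [-1.2482  0.522  -0.0363  1.5999  0.0212  1.0211 -0.1128]
delta [-0.5634 -0.2584 -0.1381 -0.0005 -0.     -0.1017]
[[0.4222 0.3566]
 [0.5803 0.23  ]
 [0.6196 0.3261]]
```

Request:
play_rows([
  [-0.05, -0.025, -0.08, 0, 0, -0.02, 1],
  [-0.13, -0.06, -0.14, 0, 0, -0.04, 1],
  [-0.2, -0.09, -0.14, 0, 0, -0.06, 1],
  [-0.28, -0.13, -0.14, 0, 0, -0.08, 1],
  [-0.35, -0.16, -0.14, 0, 0, -0.1, 1],
  [-0.42, -0.19, -0.14, 0, 0, -0.1, 1],
  [-0.49, -0.22, -0.14, 0, 0, -0.1, 1],
  [-0.56, -0.26, -0.14, 0, 0, -0.1, 1],
  [-0.56, -0.26, -0.14, 0, 0, -0.1, 1],
])

```text
clock: 1.0
position: [0.4516, 0.3452, 0.3012]
tool_rot: [-3.14, 0.001, 2.951]
force: [-0.6, 0.2, -0.2]
grip_width: -0.0
finger_force: 0.0
```

```bash
python3 - <<'E'
from h import *
delta([.66,.1,.3],tool(0)); delta([.66,.1,.25],tool(40))
E
```

```text
at [0.4516 0.3452 0.3012] F [-0.5765  0.2094 -0.2444] t 1.0 q [-0.7648  0.3634  0.0088  1.6667 -0.001   1.1121  0.6244]
delta [-0.5021 -0.4027  0.0038 -0.0009  0.0007 -0.005 ]
at [0.4516 0.3452 0.3012] F [-0.5765  0.2094 -0.2444] t 1.0 q [-0.7648  0.3634  0.0088  1.6667 -0.001   1.1121  0.6244]
delta [-0.502  -0.4025  0.1038  0.3325 -0.0011 -0.0051]
```

Request:
play_rows([
  [-0.04, -0.03, 0, 0, 0, 0, 1],
  [-0.1, -0.08, 0, 0, 0, 0, 1],
  [-0.17, -0.13, 0, 0.03, 0, 0, 1],
  [-0.24, -0.19, 0, 0.08, 0, 0, 1],
  [-0.3, -0.24, 0, 0.13, 0, 0, 1],
  [-0.37, -0.3, 0, 0.18, 0, 0, 1],
  [-0.44, -0.35, 0, 0.23, 0, 0, 1],
  [-0.5, -0.4, 0, 0.28, 0, 0, 1],
  [-0.5, -0.4, 0, 0.33, 0, 0, 1],
  [-0.5, -0.4, 0, 0.33, 0, 0, 1],
])

```text
clock: 2.0
position: [0.6569, 0.1101, 0.2979]
tool_rot: [-2.446, -0.004, 2.961]
force: [-0.4, 1.8, -1.2]
grip_width: 0.0001
finger_force: 0.0
```

```bash
python3 - <<'E'
from h import *
delta(cab([-.18,.052,.11]),tool(40))
cv2.imwrite("pics/s1.png",grab_frame("scene")[:,:,::-1])
E
```

```text
at [0.6569 0.1101 0.2979] F [-0.4364  1.7541 -1.1502] t 2.0 q [-0.6252  0.7851  0.2406  1.1754  0.3877  1.6176  0.9085]
delta [-0.023   0.0732  0.4282  0.0012 -0.0018  0.001 ]
```

View pics/s1.png

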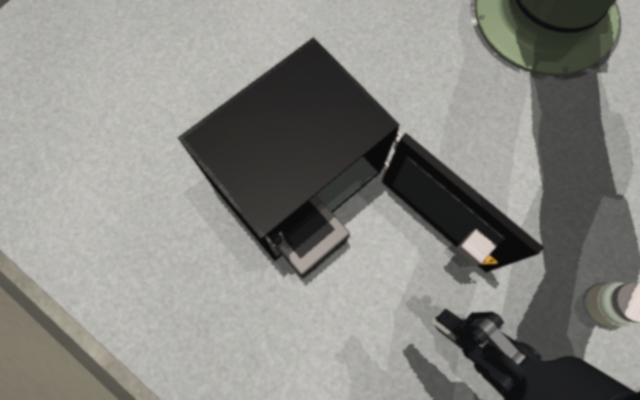

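The tool is tilted and in front of the cabinet at about (445,320), and the door at (480,190) and the jar at (615,300) are untouched.

Request:
play_rows([
  [-0.005, 0.01, 0.04, 0, 0, 0, 1],
  [-0.01, 0.02, 0.1, 0, 0, 0, 1],
  [-0.02, 0.03, 0.16, 0, 0, 0, 1],
  [-0.02, 0.04, 0.22, 0, 0, 0, 1],
  [-0.02, 0.05, 0.28, 0, 0, 0, 1],
  [-0.02, 0.06, 0.34, 0, 0, 0, 1],
  [-0.02, 0.07, 0.39, 0, 0, 0, 1],
  [-0.02, 0.07, 0.43, 0, 0, 0, 1],
  [-0.02, 0.07, 0.43, 0, 0, 0, 1],
])

```text
clock: 2.95
position: [0.646, -0.0039, 0.1128]
tool_rot: [-2.452, -0.001, 2.956]
force: [-1.1, -0.5, -0.1]
grip_width: 0.0001
finger_force: 0.0
```

```bash
python3 - <<'E'
from h import *
delta(cab([-.175,.052,.042]),tool(40))
cv2.imwrite("pics/s2.png",grab_frame("top")[:,:,::-1])
E
```

```text
at [ 0.646  -0.0039  0.1128] F [-1.1116 -0.5011 -0.0766] t 2.95 q [-0.5089  0.8999  0.2412  1.467   0.4343  1.1901  0.8161]
delta [-0.002   0.09    0.1093  0.0038 -0.0023 -0.002 ]
```

View pics/s2.png

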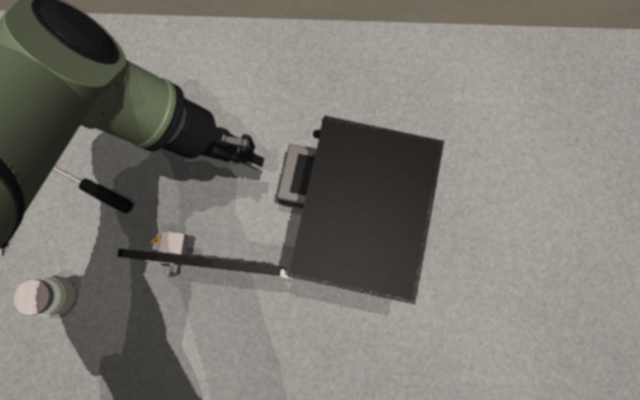

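The top view shows the shut fingers at (255,162), lined up with the case at (290,175). The arm passes clear of the door and the loose things.

Request:
play_rows([
  [0, 0.02, 0.025, 0, 0, 0, 1],
  [0, 0.045, 0.055, 0, 0, 0, 1],
  [0, 0.07, 0.085, 0, 0, 0, 1],
  [0, 0.09, 0.11, 0, 0, 0, 1],
  [0, 0.09, 0.11, 0, 0, 0, 1],
])

```text
clock: 3.5
position: [0.6458, -0.0027, 0.0393]
tool_rot: [-2.449, -0.003, 2.958]
force: [0.1, -0.2, -0.6]
grip_width: 0.0002
finger_force: 0.0
```

```bash
python3 - <<'E'
from h import *
delta(cab([-.075,.052,.042]),tool(40))
E
```

```text
at [ 0.6458 -0.0027  0.0393] F [ 0.0673 -0.1917 -0.6169] t 3.5 q [-0.5067  1.0044  0.2331  1.468   0.4378  1.1026  0.7622]
delta [-0.0034 -0.1592  0.1252  0.0025 -0.0023 -0.0002]
```

Request:
play_rows([
  [0, -0.01, 0.008, 0, 0, 0, 1],
  [0, -0.019, 0.0155, 0, 0, 0, 1],
  [0, -0.027, 0.022, 0, 0, 0, 1],
  [0, -0.035, 0.0285, 0, 0, 0, 1],
  [0, -0.043, 0.035, 0, 0, 0, 1],
  [0, -0.051, 0.0415, 0, 0, 0, 1],
  [0, -0.059, 0.048, 0, 0, 0, 1],
  [0, -0.067, 0.0545, 0, 0, 0, 1],
  [0, -0.075, 0.061, 0, 0, 0, 1],
  [0, -0.083, 0.0675, 0, 0, 0, 1],
])

```text
clock: 4.5
position: [0.6374, -0.0555, 0.0427]
tool_rot: [-2.451, 0.0, 2.958]
force: [1.4, 3.9, 3.1]
grip_width: 0.0001
finger_force: 2.2
```

```bash
python3 - <<'E'
from h import *
s=observe();print(RC.inv().apply(s["position"]-C),RC.inv().apply(s["force"]))
E
```

```text
[-0.1228  0.0518  0.0427] [-4.0504  0.7247  3.079 ]
```

Request:
play_rows([
  [0, -0.0076, 0.0066, 0, 0, 0, 1],
  [0, -0.0153, 0.0132, 0, 0, 0, 1],
  [0, -0.023, 0.0197, 0, 0, 0, 1],
  [0, -0.0306, 0.0262, 0, 0, 0, 1],
  [0, -0.038, 0.033, 0, 0, 0, 1],
  [0, -0.0455, 0.0392, 0, 0, 0, 1],
  [0, -0.0505, 0.0435, 0, 0, 0, 1],
  [0, -0.0535, 0.046, 0, 0, 0, 1],
])

```text
clock: 5.3
position: [0.6308, -0.0903, 0.042]
tool_rot: [-2.45, -0.0, 2.958]
force: [1.2, 4.6, 2.9]
grip_width: -0.0001
finger_force: 2.3
```

```bash
python3 - <<'E'
from h import *
s=observe();print(RC.inv().apply(s["position"]-C),RC.inv().apply(s["force"]))
E
```

```text
[-0.0873  0.0516  0.042 ] [-4.7153  0.3379  2.9115]
```

Request:
play_rows([
  [0, -0.0025, 0.002, 0, 0, 0, 1],
  [0, -0.005, 0.0042, 0, 0, 0, 1],
  [0, -0.0075, 0.0063, 0, 0, 0, 1],
  [0, -0.0075, 0.0063, 0, 0, 0, 1],
])

```text
clock: 5.7
position: [0.63, -0.0949, 0.042]
tool_rot: [-2.45, -0.0, 2.958]
force: [1.2, 2.8, 1.7]
grip_width: -0.0001
finger_force: 1.4
```

Request:
play_rows([
  [0, -0.0025, 0.002, 0, 0, 0, 1],
  [0, -0.005, 0.0042, 0, 0, 0, 1],
  [0, -0.005, 0.0042, 0, 0, 0, 1],
])

```text
clock: 6.0
position: [0.6294, -0.0983, 0.042]
tool_rot: [-2.45, -0.0, 2.958]
force: [-0.3, 2.2, 1.1]
grip_width: -0.0002
finger_force: 1.3
```

Request:
play_rows([
  [0, -0.0025, 0.002, 0, 0, 0, 1],
  [0, -0.005, 0.0042, 0, 0, 0, 1],
  [0, -0.005, 0.0042, 0, 0, 0, 1],
])

```text
clock: 6.3
position: [0.6288, -0.1014, 0.042]
tool_rot: [-2.45, -0.0, 2.958]
force: [1.3, 1.9, 1.6]
grip_width: -0.0001
finger_force: 1.3
```

Request:
play_rows([
  [0, -0.0025, 0.002, 0, 0, 0, 1],
  [0, -0.004, 0.0033, 0, 0, 0, 1],
  [0, -0.004, 0.0033, 0, 0, 0, 1],
])

```text
clock: 6.6
position: [0.6284, -0.1039, 0.042]
tool_rot: [-2.45, -0.0, 2.958]
force: [0.5, 2.4, 2.1]
grip_width: -0.0001
finger_force: 1.4
```

Request:
play_rows([
  [0, -0.0015, 0.0013, 0, 0, 0, 1],
  [0, -0.003, 0.0026, 0, 0, 0, 1],
  [0, -0.003, 0.0026, 0, 0, 0, 1],
])

```text
clock: 6.9
position: [0.6281, -0.1058, 0.042]
tool_rot: [-2.45, 0.0, 2.958]
force: [0.9, 3.6, 2.5]
grip_width: -0.0
finger_force: 1.7
```

Request:
play_rows([
  [0, -0.0015, 0.0013, 0, 0, 0, 1],
  [0, -0.003, 0.0026, 0, 0, 0, 1],
  [0, -0.003, 0.0026, 0, 0, 0, 1],
])

```text
clock: 7.2
position: [0.6279, -0.1069, 0.0419]
tool_rot: [-2.451, 0.0, 2.959]
force: [0.2, 7.3, 4.0]
grip_width: -0.0003
finger_force: 3.9
```

Request:
play_rows([
  [0, -0.0015, 0.0013, 0, 0, 0, 1],
  [0, -0.003, 0.0026, 0, 0, 0, 1],
  [0, -0.003, 0.0026, 0, 0, 0, 1],
])

```text
clock: 7.5
position: [0.6283, -0.1074, 0.0419]
tool_rot: [-2.453, 0.001, 2.96]
force: [1.5, 15.8, 9.5]
grip_width: -0.0001
finger_force: 8.0
```

Request:
play_rows([
  [0, 0.01, -0.009, 0, 0, 0, 1],
  [0, 0.04, -0.035, 0, 0, 0, 1],
  [0, 0.08, -0.07, 0, 0, 0, 1],
  [0, 0.12, -0.11, 0, 0, 0, 1],
  [0, 0.15, -0.16, 0, 0, 0, 1],
  [0, 0.15, -0.22, 0, 0, 0, 1],
  [0, 0.15, -0.28, 0, 0, 0, 1],
  [0, 0.15, -0.34, 0, 0, 0, 1],
  [0, 0.15, -0.34, 0, 0, 0, 1],
])

```text
clock: 8.4
position: [0.659, 0.0582, 0.1272]
tool_rot: [-2.454, 0.003, 2.961]
force: [-0.3, 0.5, -0.2]
grip_width: -0.0001
finger_force: 0.0
```

```bash
python3 - <<'E'
from h import *
s=observe();print(s["position"],s["force"])
cv2.imwrite("pics/s3.png",cv2.resize(grab_frame("scene")[20:300,160:580,::-1],None,fx=1.9,fy=1.9,interpolation=2))
E
```

```text
[0.659  0.0582 0.1272] [-0.328   0.5249 -0.2052]
```

View pics/s3.png

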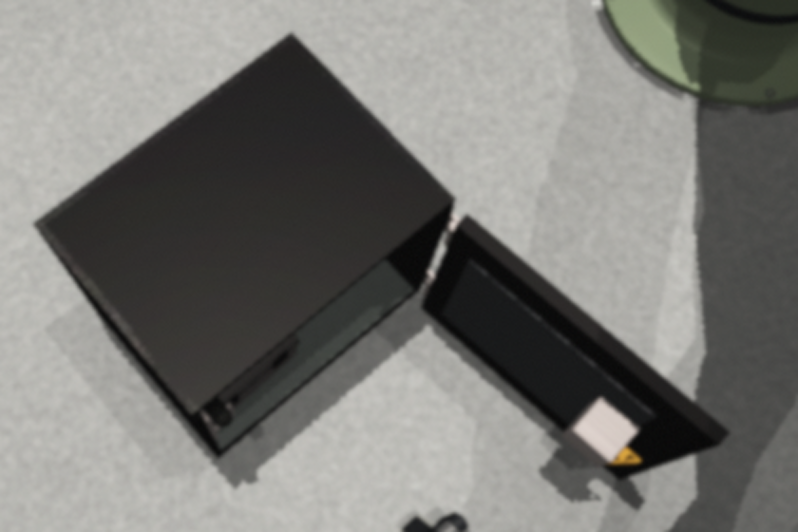

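The scene view shows the case fully inside, out of sight under the roof near crop (225,410), with the door still open. Next I'll lift and come round to the door's outer side.

```bash
cat >> h.py <<'E'
H=[-.101,-.114,0]
def arc(deg,h=.010,r=.205,z=.152):
    return cab(np.array(H)+R.from_euler("z",deg,degrees=True).apply([-.006-h,r,0]))+[0,0,z]
E
python3 - <<'E'
from h import *
delta([.64,.12,.32],tool(0)); delta([.42,.17,.32],tool(0))
for d in (120,95,75,55,35,15,5,0): print(d,arc(d))
E
```

```text
at [0.6581 0.0562 0.1257] F [-0.7317 -0.8226 -0.9378] t 8.45 q [-0.5633  0.9221  0.2257  1.3667  0.4034  1.29    0.8018]
delta [ 0.0583 -0.1554 -0.3755 -0.3293  0.0002 -0.001 ]
at [0.6581 0.0562 0.1257] F [-0.7317 -0.8226 -0.9378] t 8.45 q [-0.5633  0.9221  0.2257  1.3667  0.4034  1.29    0.8018]
delta [ 0.5091 -0.1411 -0.388  -0.3293  0.0002 -0.001 ]
120 [0.3862 0.1404 0.152 ]
95 [0.4734 0.1584 0.152 ]
75 [0.5435 0.1449 0.152 ]
55 [0.6049 0.1083 0.152 ]
35 [0.65  0.053 0.152]
15 [ 0.6734 -0.0145  0.152 ]
5 [ 0.676  -0.0502  0.152 ]
0 [ 0.675  -0.0682  0.152 ]
```

Request:
play_rows([
  [0.02, -0.03, -0.08, 0, 0, 0, 1],
  [0.04, -0.07, -0.17, -0.03, 0, 0, 1],
  [0.06, -0.1, -0.26, -0.08, 0, 0, 1],
  [0.06, -0.13, -0.34, -0.13, 0, 0, 1],
  [0.06, -0.155, -0.376, -0.18, 0, 0, 1],
  [0.06, -0.155, -0.376, -0.23, 0, 0, 1],
  [0.06, -0.155, -0.376, -0.28, 0, 0, 1],
  [0.06, -0.155, -0.376, -0.33, 0, 0, 1],
  [0.06, -0.155, -0.376, -0.33, 0, 0, 1],
])

```text
clock: 9.35
position: [0.639, 0.1145, 0.3192]
tool_rot: [3.14, -0.0, 2.952]
force: [0.8, -0.6, 1.1]
grip_width: -0.0
finger_force: 0.0
```

```bash
python3 - <<'E'
from h import *
delta([.42,.17,.32],tool(0))
E
```

```text
at [0.639  0.1145 0.3192] F [ 0.7741 -0.6149  1.109 ] t 9.35 q [-0.3029  0.4916  0.0546  1.4222 -0.029   1.228   1.1363]
delta [ 0.4511  0.0265 -0.0016  0.0008 -0.0001 -0.0046]
```

Request:
play_rows([
  [0.04, 0, 0, 0, 0, 0, 1],
  [0.1, 0.01, 0, 0, 0, 0, 1],
  [0.17, 0.01, 0, 0, 0, 0, 1],
  [0.24, 0.015, 0, 0, 0, 0, 1],
  [0.31, 0.02, 0, 0, 0, 0, 1],
  [0.38, 0.025, 0, 0, 0, 0, 1],
  [0.43, 0.025, 0, 0, 0, 0, 1],
  [0.45, 0.025, 0, 0, 0, 0, 1],
  [0.45, 0.025, 0, 0, 0, 0, 1],
])

```text
clock: 10.25
position: [0.4196, 0.1721, 0.3191]
tool_rot: [-3.141, -0.0, 2.96]
force: [0.4, 0.1, -0.9]
grip_width: -0.0
finger_force: 0.0
```

Request:
play_rows([
  [0, 0, 0.03, 0, 0, 0, 1],
  [0, 0, 0.08, 0, 0, 0, 1],
  [0, 0, 0.14, 0, 0, 0, 1],
  [0, 0, 0.2, 0, 0, 0, 1],
  [0, 0, 0.26, 0, 0, 0, 1],
  [0, 0, 0.31, 0, 0, 0, 1],
  [0, 0, 0.335, 0, 0, 0, 1],
  [0, 0, 0.335, 0, 0, 0, 1],
])

```text
clock: 11.05
position: [0.4203, 0.171, 0.1498]
tool_rot: [-3.139, -0.003, 2.958]
force: [0.0, 0.3, -0.5]
grip_width: 0.0001
finger_force: 0.0
```

```bash
python3 - <<'E'
from h import *
delta(arc(95),tool(0)); delta(arc(80),tool(0))
E
```

```text
at [0.4203 0.171  0.1498] F [ 0.0497  0.3282 -0.4518] t 11.05 q [-0.4985  0.3794 -0.0237  2.1104  0.0152  0.6559  0.8541]
delta [-0.1091 -0.0054 -0.0048 -0.0014 -0.0013 -0.002 ]
at [0.4203 0.171  0.1498] F [ 0.0497  0.3282 -0.4518] t 11.05 q [-0.4985  0.3794 -0.0237  2.1104  0.0152  0.6559  0.8541]
delta [-0.2164 -0.0013 -0.0051 -0.0014 -0.0013 -0.002 ]
```

Request:
play_rows([
  [-0.016, 0, 0, 0, 0, 0, 1],
  [-0.036, 0, 0, 0, 0, 0, 1],
  [-0.054, 0, 0, 0, 0, 0, 1],
  [-0.068, 0, 0, 0, 0, 0, 1],
  [-0.08, 0, 0, 0, 0, 0, 1],
  [-0.092, 0, 0, 0, 0, 0, 1],
  [-0.104, 0, 0, 0, 0, 0, 1],
  [-0.116, 0, 0, 0, 0, 0, 1],
  [-0.128, 0, 0, 0, 0, 0, 1],
  [-0.14, 0, 0, 0, 0, 0, 1],
])

```text
clock: 12.05
position: [0.4894, 0.1589, 0.1517]
tool_rot: [-3.142, -0.0, 2.958]
force: [-0.6, -0.2, 0.1]
grip_width: -0.0002
finger_force: 0.0
```

```bash
python3 - <<'E'
from h import *
delta(arc(70),tool(0)); delta(arc(55),tool(0))
E
```

```text
at [0.4894 0.1589 0.1517] F [-0.6312 -0.1764  0.1448] t 12.05 q [-0.4183  0.4566 -0.0143  1.9637  0.0096  0.7215  0.9491]
delta [-0.1465 -0.0158 -0.0005 -0.     -0.     -0.0017]
at [0.4894 0.1589 0.1517] F [-0.6312 -0.1764  0.1448] t 12.05 q [-0.4183  0.4566 -0.0143  1.9637  0.0096  0.7215  0.9491]
delta [-0.2454 -0.0574 -0.0005 -0.     -0.     -0.0017]
```

Request:
play_rows([
  [-0.014, 0, 0, 0, 0, 0, 1],
  [-0.029, 0, 0, 0, 0, 0, 1],
  [-0.044, -0.002, 0, 0, 0, 0, 1],
  [-0.059, -0.003, 0, 0, 0, 0, 1],
  [-0.074, -0.004, 0, 0, 0, 0, 1],
  [-0.088, -0.006, 0, 0, 0, 0, 1],
  [-0.103, -0.009, 0, 0, 0, 0, 1],
  [-0.118, -0.011, 0, 0, 0, 0, 1],
  [-0.132, -0.014, 0, 0, 0, 0, 1],
  [-0.146, -0.016, 0, 0, 0, 0, 1],
])

```text
clock: 13.05
position: [0.5599, 0.1376, 0.1517]
tool_rot: [-3.142, -0.0, 2.958]
force: [-0.4, -0.2, -0.1]
grip_width: 0.0001
finger_force: 0.0
```

```bash
python3 - <<'E'
from h import *
for d in (60,50,40): delta(arc(d),tool(0))
cv2.imwrite("pics/s4.png",grab_frame("scene")[:,:,::-1])
E
```

```text
at [0.5599 0.1376 0.1517] F [-0.4187 -0.2299 -0.0982] t 13.05 q [-0.3388  0.5416 -0.0069  1.8045  0.005   0.7955  1.0391]
delta [-0.0674 -0.0243 -0.0005 -0.     -0.     -0.0018]
at [0.5599 0.1376 0.1517] F [-0.4187 -0.2299 -0.0982] t 13.05 q [-0.3388  0.5416 -0.0069  1.8045  0.005   0.7955  1.0391]
delta [-0.1293 -0.0605 -0.0005 -0.     -0.     -0.0018]
at [0.5599 0.1376 0.1517] F [-0.4187 -0.2299 -0.0982] t 13.05 q [-0.3388  0.5416 -0.0069  1.8045  0.005   0.7955  1.0391]
delta [-0.184  -0.1069 -0.0005 -0.     -0.     -0.0018]
```

View pics/s4.png

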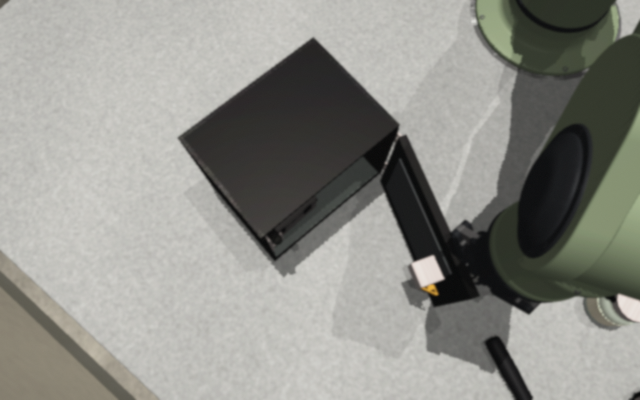

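The scene view shows the door following the fingers: its free edge is now at about (460,300), roughly 70° open. The push continues along the arc.

Request:
play_rows([
  [-0.013, -0.004, 0, 0, 0, 0, 1],
  [-0.027, -0.009, 0, 0, 0, 0, 1],
  [-0.041, -0.014, 0, 0, 0, 0, 1],
  [-0.054, -0.019, 0, 0, 0, 0, 1],
  [-0.067, -0.024, 0, 0, 0, 0, 1],
  [-0.08, -0.031, 0, 0, 0, 0, 1],
  [-0.092, -0.038, 0, 0, 0, 0, 1],
  [-0.105, -0.045, 0, 0, 0, 0, 1],
  [-0.117, -0.052, 0, 0, 0, 0, 1],
  [-0.129, -0.06, 0, 0, 0, 0, 1],
])

```text
clock: 14.1
position: [0.6177, 0.0962, 0.1518]
tool_rot: [3.142, 0.0, 2.958]
force: [-0.9, -0.3, 1.2]
grip_width: -0.0005
finger_force: 0.4
```

```bash
python3 - <<'E'
from h import *
for d in (40,30,20): delta(arc(d),tool(0))
E
```

```text
at [0.6177 0.0962 0.1518] F [-0.9309 -0.2924  1.21  ] t 14.1 q [-0.2481  0.6105 -0.0018  1.6717  0.0014  0.8594  1.1369]
delta [-0.0551 -0.0468 -0.0005  0.      0.     -0.0017]
at [0.6177 0.0962 0.1518] F [-0.9309 -0.2924  1.21  ] t 14.1 q [-0.2481  0.6105 -0.0018  1.6717  0.0014  0.8594  1.1369]
delta [-0.1009 -0.1019 -0.0005  0.      0.     -0.0017]
at [0.6177 0.0962 0.1518] F [-0.9309 -0.2924  1.21  ] t 14.1 q [-0.2481  0.6105 -0.0018  1.6717  0.0014  0.8594  1.1369]
delta [-0.1364 -0.1642 -0.0005  0.      0.     -0.0017]
```

Request:
play_rows([
  [-0.011, -0.009, 0, 0, 0, 0, 1],
  [-0.022, -0.018, 0, 0, 0, 0, 1],
  [-0.033, -0.028, 0, 0, 0, 0, 1],
  [-0.044, -0.037, 0, 0, 0, 0, 1],
  [-0.055, -0.047, 0, 0, 0, 0, 1],
  [-0.064, -0.058, 0, 0, 0, 0, 1],
  [-0.073, -0.069, 0, 0, 0, 0, 1],
  [-0.083, -0.08, 0, 0, 0, 0, 1],
  [-0.092, -0.091, 0, 0, 0, 0, 1],
  [-0.101, -0.102, 0, 0, 0, 0, 1],
])

```text
clock: 15.1
position: [0.6579, 0.0367, 0.1518]
tool_rot: [3.142, 0.0, 2.958]
force: [-1.0, -0.1, 1.0]
grip_width: 0.0005
finger_force: 0.5
```

```bash
python3 - <<'E'
from h import *
for d in (20,15,12,8): delta(arc(d),tool(0))
E
```

```text
at [0.6579 0.0367 0.1518] F [-0.9823 -0.1282  1.0376] t 15.1 q [-0.1466  0.66    0.0015  1.5743 -0.0012  0.9071  1.2427]
delta [-0.0356 -0.0618 -0.0004  0.      0.     -0.0018]
at [0.6579 0.0367 0.1518] F [-0.9823 -0.1282  1.0376] t 15.1 q [-0.1466  0.66    0.0015  1.5743 -0.0012  0.9071  1.2427]
delta [-0.0491 -0.095  -0.0004  0.      0.     -0.0018]
at [0.6579 0.0367 0.1518] F [-0.9823 -0.1282  1.0376] t 15.1 q [-0.1466  0.66    0.0015  1.5743 -0.0012  0.9071  1.2427]
delta [-0.0558 -0.1154 -0.0004  0.      0.     -0.0018]
at [0.6579 0.0367 0.1518] F [-0.9823 -0.1282  1.0376] t 15.1 q [-0.1466  0.66    0.0015  1.5743 -0.0012  0.9071  1.2427]
delta [-0.0631 -0.1432 -0.0004  0.      0.     -0.0018]
```

Request:
play_rows([
  [-0.009, -0.013, 0, 0, 0, 0, 1],
  [-0.018, -0.027, 0, 0, 0, 0, 1],
  [-0.025, -0.041, 0, 0, 0, 0, 1],
  [-0.033, -0.055, 0, 0, 0, 0, 1],
  [-0.039, -0.069, 0, 0, 0, 0, 1],
  [-0.045, -0.083, 0, 0, 0, 0, 1],
  [-0.05, -0.095, 0, 0, 0, 0, 1],
  [-0.053, -0.105, 0, 0, 0, 0, 1],
  [-0.055, -0.112, 0, 0, 0, 0, 1],
  [-0.056, -0.116, 0, 0, 0, 0, 1],
])

```text
clock: 16.1
position: [0.6746, -0.0252, 0.1518]
tool_rot: [-3.142, -0.0, 2.958]
force: [-0.2, 0.9, 1.7]
grip_width: 0.0002
finger_force: 0.5
```

```bash
python3 - <<'E'
from h import *
for d in (8,4,0,-4): delta(arc(d),tool(0))
s=observe();print(RC.inv().apply(s["position"]-C),RC.inv().apply(s["force"]))
E
```

```text
at [ 0.6746 -0.0252  0.1518] F [-0.1598  0.9046  1.6912] t 16.1 q [-0.0523  0.6844  0.0031  1.5261 -0.0024  0.9311  1.3387]
delta [-0.0078 -0.0275 -0.0005 -0.     -0.     -0.0018]
at [ 0.6746 -0.0252  0.1518] F [-0.1598  0.9046  1.6912] t 16.1 q [-0.0523  0.6844  0.0031  1.5261 -0.0024  0.9311  1.3387]
delta [-0.0131 -0.0557 -0.0005 -0.     -0.     -0.0018]
at [ 0.6746 -0.0252  0.1518] F [-0.1598  0.9046  1.6912] t 16.1 q [-0.0523  0.6844  0.0031  1.5261 -0.0024  0.9311  1.3387]
delta [-0.0164 -0.0843 -0.0005 -0.     -0.     -0.0018]
at [ 0.6746 -0.0252  0.1518] F [-0.1598  0.9046  1.6912] t 16.1 q [-0.0523  0.6844  0.0031  1.5261 -0.0024  0.9311  1.3387]
delta [-0.0178 -0.1129 -0.0005 -0.     -0.     -0.0018]
[-0.1592  0.0829  0.1518] [-0.8614 -0.3189  1.6912]
```

Request:
play_rows([
  [-0.001, -0.004, 0, 0, 0, 0, 1],
  [-0.002, -0.008, 0, 0, 0, 0, 1],
  [-0.003, -0.012, 0, 0, 0, 0, 1],
  [-0.005, -0.016, 0, 0, 0, 0, 1],
  [-0.006, -0.02, 0, 0, 0, 0, 1],
  [-0.007, -0.024, 0, 0, 0, 0, 1],
  [-0.008, -0.027, 0, 0, 0, 0, 1],
  [-0.008, -0.03, 0, 0, 0, 0, 1],
])

```text
clock: 16.9
position: [0.676, -0.0388, 0.1521]
tool_rot: [3.14, 0.0, 2.959]
force: [0.3, 10.1, 4.5]
grip_width: -0.0002
finger_force: 4.4
```

Request:
play_rows([
  [0, -0.002, 0, 0, 0, 0, 1],
  [-0.001, -0.004, 0, 0, 0, 0, 1],
  [-0.001, -0.006, 0, 0, 0, 0, 1],
  [-0.002, -0.008, 0, 0, 0, 0, 1],
])

```text
clock: 17.3
position: [0.6762, -0.0423, 0.1522]
tool_rot: [3.139, -0.0, 2.96]
force: [-3.1, 12.1, 8.3]
grip_width: 0.0001
finger_force: 5.8
```

Request:
play_rows([
  [0, -0.002, 0, 0, 0, 0, 1],
  [-0.001, -0.004, 0, 0, 0, 0, 1],
  [-0.001, -0.006, 0, 0, 0, 0, 1],
])

```text
clock: 17.6
position: [0.6761, -0.045, 0.1522]
tool_rot: [3.139, -0.0, 2.96]
force: [-4.9, 14.2, 7.2]
grip_width: -0.0002
finger_force: 6.5
```

Request:
play_rows([
  [0.001, 0, 0, 0, 0, 0, 1],
  [0.001, 0, 0, 0, 0, 0, 1],
])

```text
clock: 17.8
position: [0.676, -0.0453, 0.1523]
tool_rot: [3.139, 0.001, 2.96]
force: [-0.0, 11.1, 6.7]
grip_width: -0.0001
finger_force: 5.2
```

Request:
play_rows([
  [0, -0.001, 0, 0, 0, 0, 1],
  [0, -0.002, 0, 0, 0, 0, 1],
])

```text
clock: 18.0
position: [0.6759, -0.046, 0.1523]
tool_rot: [3.139, 0.001, 2.96]
force: [-0.0, 12.0, 6.5]
grip_width: 0.0002
finger_force: 5.6
```

Request:
play_rows([
  [0, -0.001, -0.002, 0, 0, 0, 1],
  [0, -0.002, -0.003, 0, 0, 0, 1],
  [0, -0.003, -0.003, 0, 0, 0, 1],
  [0, -0.004, -0.003, 0, 0, 0, 1],
])

```text
clock: 18.4
position: [0.6756, -0.0484, 0.1538]
tool_rot: [3.139, 0.001, 2.96]
force: [1.0, 10.8, 4.6]
grip_width: 0.0
finger_force: 4.9
```

Request:
play_rows([
  [0, -0.001, 0, 0, 0, 0, 1],
  [0, -0.002, 0, 0, 0, 0, 1],
  [0, -0.003, 0, 0, 0, 0, 1],
  [0, -0.004, 0, 0, 0, 0, 1],
])

```text
clock: 18.8
position: [0.6753, -0.0511, 0.1538]
tool_rot: [3.14, 0.001, 2.959]
force: [0.0, -0.4, 1.1]
grip_width: 0.0
finger_force: 0.2
```

Request:
play_rows([
  [0, -0.001, 0, 0, 0, 0, 1],
  [0, -0.002, 0, 0, 0, 0, 1],
  [0, -0.002, 0, 0, 0, 0, 1],
])

```text
clock: 19.1
position: [0.6746, -0.0532, 0.1534]
tool_rot: [3.141, 0.001, 2.958]
force: [2.2, 3.1, 2.9]
grip_width: -0.0
finger_force: 1.9
```

Request:
play_rows([
  [0, -0.001, 0, 0, 0, 0, 1],
  [0, -0.002, 0, 0, 0, 0, 1],
  [0, -0.002, 0, 0, 0, 0, 1],
])

```text
clock: 19.4
position: [0.6744, -0.0541, 0.1534]
tool_rot: [3.141, 0.0, 2.958]
force: [2.3, 5.9, 2.8]
grip_width: -0.0002
finger_force: 2.5
```

Request:
play_rows([
  [0, -0.001, 0, 0, 0, 0, 1],
  [0, -0.002, 0, 0, 0, 0, 1],
  [0, -0.002, 0, 0, 0, 0, 1],
])

```text
clock: 19.7
position: [0.6743, -0.0546, 0.1534]
tool_rot: [3.141, 0.0, 2.959]
force: [1.3, 6.9, 2.8]
grip_width: -0.0
finger_force: 3.3
```

Request:
play_rows([
  [0, 0.005, 0, 0, 0, 0, 1],
  [0, 0.02, 0, 0, 0, 0, 1],
  [0, 0.05, 0, 0, 0, 0, 1],
  [0, 0.1, 0, 0, 0, 0, 1],
  [0, 0.16, 0, 0, 0, 0, 1],
  [0, 0.2, 0, 0, 0, 0, 1],
  [0, 0.2, 0, 0, 0, 0, 1],
])

```text
clock: 20.4
position: [0.6923, 0.0476, 0.1528]
tool_rot: [3.14, -0.001, 2.963]
force: [-0.8, -0.2, -0.5]
grip_width: -0.0001
finger_force: 0.0
```

```bash
python3 - <<'E'
from h import *
s=observe();print(s["position"],s["force"])
cv2.imwrite("pics/s5.png",cv2.resize(grab_frame("top")[60:340,100:480,::-1],None,fx=2,fy=2,interpolation=2))
E
```

```text
[0.6923 0.0476 0.1528] [-0.7716 -0.2481 -0.5227]
```

View pics/s5.png

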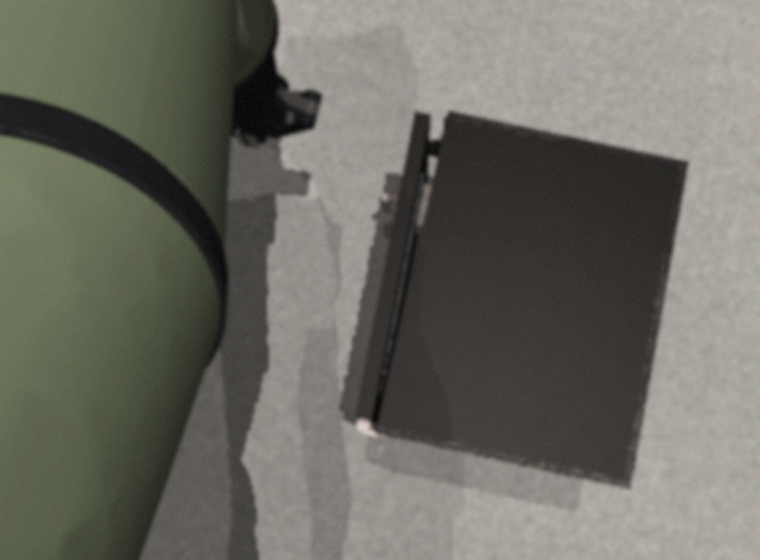

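```bash
python3 - <<'E'
from h import *
f=lambda u,v:[100+u/2,60+v/2]
p=ray("top",[f(415,113),f(346,413)],.201); q=ray("top",[f(447,112),f(379,432)],.2)
a=lambda p:np.arctan2(*(p[0]-p[1])[[1,0]])
print(a(p),a(q),a(p)-a(q))
im=cv2.imread("pics/s5.png")
new=cv2.resize(grab_frame("top")[60:340,100:480,::-1],None,fx=2,fy=2,interpolation=2)
d=cv2.absdiff(im,new)[90:500,330:700]; print(d.max(), observe()["clock"])
E
```

```text
-0.1910352971160214 -0.18056835291259032 -0.010466944203431083
18 20.5
```

The top view shows the door shut, with its top edge from crop (422,113) to (360,420), nearly parallel to the cabinet front. It is holding by itself, so I'm handing the job in.

```bash
python3 -c "
from workcell import *
print(job_done())"
```

```text
the job is handed in; nothing more can be done
None
```

I slid the drill case in until it stopped against the back wall and pushed the door until its latch snapped in; the door then stayed shut untouched, and I handed the job in at about 20.5 s (no verdict was returned).

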